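# Sort thread spools from a pocket tray

### The arm

A 7-joint arm with a two-finger parallel gripper is mounted at the origin on a cart in front of the work surface, level with it; the furniture and walls round the work are solid. World frame = base frame: x ahead of the robot, y to its left, z up, the work surface at z = 0. Lengths are in m, angles in rad, forces in N, time in s.
With the tool pointing down it reaches from about 0.4 to 0.85 m from the base axis. Payload 10.4 kg.
Tool frame: the origin (TCP) lies between the finger pads; the fingertips stand manip.finger_overhang ahead of it and the grasp point (between the pads) lies 11 mm behind it (manip.finger_overhang is the distance from the TCP to the fingertips, in m); x points along the fingers, z is the direction in which the jaws open and shut, and the axes are right-handed (so a half turn about x gives the same grasp; the last joint's range is limited). The gripper opens to 85 mm and grips with 20 to 120 N. Pads are 22 mm wide; open, the fingers measure 114 mm over their backs; the gripper's body (76 mm by 85 mm) begins 54 mm behind the grasp point. The pads swing forward as they close: fully open they stand 13 mm farther back than shut.
Start: joints at [-0.023, 0.332, -0.065, 1.46, 0.022, 1.35, -0.088], TCP at [0.625, 0, 0.239] pointing down, gripper open.
Joint ranges: [-2.6, 2.6], [-0.5, 2.12], [-1.47, 1.34], [0.16, 2.42], [-1.27, 4.41], [0.06, 2.06], [-2.6, 2.6]. Speed limits (rad/s): [2.22, 2.22, 2.79, 2.79, 3.14, 3.14, 3.14].

### API

Orientations are given as a unit quaternion [x, y, z, w].
In Python, from workcell import get_obs, camera, workorder, manip gives the robot as it stands. The module is installed in compiled form; this text tells all that it offers.
- The arm moves only by the tool play_rows, never from a script. Its argument "increments" is text: rows parted by semicolons, each of 4 numbers parted by spaces: the shift along the tool's x, y, z in m, then the turn about the tool's x in rad. A call has 1 to 20 rows; each row shifts and turns the pose as measured when the row begins, along the tool's axes as they then stand; what a row does not reach is not made up. A row lasts 1/10 s, in which the tool goes at most 50 mm and 8.59 degrees, less where a joint would pass 70% of its speed; a pose out of reach is approached as far as the arm can. A call is refused whole if a number of a shift passes 0.05 or a number of a turn 0.15, either way. A call with a gripper value outside its range is refused whole. "hand" is the gripper command: -1 is fully open, 1 is shut, values between are in proportion, set as the call begins (left out, the last holds). The fingers move at their own pace and stop on an object; "squeeze" is the grip in N (left out, the last holds). Time passes only in rows, so rows that do not move let the fingers close. It gives the time, the measured TCP pose, the force and the opening at its end, in the units of the state.
- get_obs(): the state, without advancing time (a new reading comes with each control period).
- camera(name): name is "scene" or "side" or "wrist"; returns a dict with "img" (400x640x3 uint8, blue, green, red), "fov_y" (degrees; the focal length in pixels is half the picture's height over the tangent of half this angle, whatever the lens; pixels are square), "cx", "cy" (the principal point, pixels), "distortion" ([k1, k2, p1, p2, k3] as OpenCV has them; the pictures are not rectified), "R" (3x3) and "t" (3): a world point X has camera coordinates R X + t; the wrist camera has in their place "tool_from_camera" (4x4, takes a point from camera to tool coordinates, whose origin is the TCP and whose axes are the tool frame's). Camera axes: x right, y down, z forward; pixel columns grow to the right and rows downward; lengths in m; the calibration is good to about 2 mm. A picture is of the moment at which its call begins: read the wrist's pose just before it. There is no depth.
- workorder.hand_in(): hands the job in, once; it reports no verdict.
The state is a dict: "clock": time; "joint_pos": joint angles; "joint_velocities": joint speeds; "tau": joint torques, N m; "position": TCP position; "ee_rot": TCP orientation; "ft_force": force on the tool from outside, world axes, zero at the start; "torque": the same for the moment, N m; "grip_width": opening from 0.0 (shut) to 1.0 (fully open).
Only numpy, scipy, OpenCV 4.12 (cv2) and the standard library are available. Lean on these libraries where they do the work, as an engineer would, in place of code of your own. Each camera call takes 0.05 s, during which the arm holds its last target.

### The job

Pluck the dark brown spool and the larger, light grey spool out of the pocket tray and stand each upright in the free part of the rack that already holds a spool of its own kind. Leave the smallest spool in its pocket and do not disturb the spools already in the racks.

Things in the scene. Friction and masses are not known exactly. Their poses are not given: they have to be found in the camera images.
- pocket_tray: Grey plastic block, 100 x 272 x 32 mm, with three round pockets in a row along its y axis at y = -86, 0 and +86 mm, each 58 mm across and 24 mm deep, one spool standing in each (which is where varies); fixed. Origin: centre of the underside, z up; pocket floors are 8 mm above it.
- brown_rack: Low open wooden rack, 210 x 90 x 22 mm, walls and floor 5 mm thick, so inside 200 x 80 mm and 17 mm deep; fixed. Both racks are alike. Origin: centre of the underside (inner floor is 5 mm above it); x runs along its length, z up. It holds brown_stock, which stands about 55 mm from the centre towards +x; the -x half is free.
- grey_rack: Low open wooden rack, 210 x 90 x 22 mm, walls and floor 5 mm thick, so inside 200 x 80 mm and 17 mm deep; fixed. Both racks are alike. Origin: centre of the underside (inner floor is 5 mm above it); x runs along its length, z up. It holds grey_stock, which stands about 55 mm from the centre towards -x; the +x half is free.
- brown_spool: Very dark brown ribbed thread spool, 48 mm across, 75 mm tall, 80 g, in the pocket tray: to be sorted. Upright and round; origin: centre of its underside, z up along its axis. Grasp across its diameter from above.
- grey_spool: Light grey ribbed thread spool, 52 mm across, 70 mm tall, 80 g, in the pocket tray: to be sorted. Upright and round; origin: centre of its underside, z up along its axis. Grasp across its diameter from above.
- small_spool: Smallest spool, darker grey, 43 mm across, 55 mm tall, 80 g, in the pocket tray: stays there. Upright and round; origin: centre of its underside, z up along its axis. Grasp across its diameter from above.
- brown_stock: Very dark brown spool, 48 mm across, 75 mm tall, standing in brown_rack: stays there. Origin: centre of its underside.
- grey_stock: Light grey spool, 52 mm across, 70 mm tall, standing in grey_rack: stays there. Origin: centre of its underside.
Things that resemble listed ones, but are neither listed nor needed, are in the scene too. What is shaped like the grey_spool but orange is not meant.

How it is judged:
At the end, for the whole second after the job is handed in: Brown and larger grey spool at rest on the floor of the rack with the stock spool of their kind, upright within 7 degrees. The smallest spool stands in its pocket and the stock spools in their racks, upright and within 25 mm of their start (x of brown_spool in the frame of brown_rack between -0.09 and 0.09 m and y of brown_spool in the frame of brown_rack between -0.032 and 0.032 m and z of brown_spool in the frame of brown_rack between -0.005 and 0.012 m and angle between each of brown_spool, grey_spool, small_spool, brown_stock, grey_stock's own z axis and vertical below 0.12 rad and linear speed of each of brown_spool, grey_spool below 0.03 m/s and x of grey_spool in the frame of grey_rack between -0.09 and 0.09 m and y of grey_spool in the frame of grey_rack between -0.032 and 0.032 m and z of grey_spool in the frame of grey_rack between -0.005 and 0.012 m and distance of each of small_spool, brown_stock, grey_stock from where it was at the start of the episode below 0.025 m); the robot touches nothing.
It fails at once if the smallest spool was lifted out, or a stock spool was knocked over or shifted by more than 40 mm (distance of any of small_spool, brown_stock, grey_stock from where it was at the start of the episode above 0.04 m or angle between any of small_spool, brown_stock, grey_stock's own z axis and vertical above 0.6 rad).
It also fails if it takes over 58 s, if anything falls off the work surface, if the arm or the gripper's body presses on something with over 40 N, if the wrist force passes 120 N, or if a joint passes its speed limit or range.

## Working session

There is one attempt and no reset: what is moved stays moved. The work goes in short steps, Python scripts to look and compute and a tool call to move; the robot and the scene stay as the last step left them, time stands still between calls to the robot, and variables do not carry over. Pictures are saved under pics/ and viewed, and the job is handed in when it is done.

Besides the shell and the picture viewer there is one more tool, called by a JSON object that holds its "method" and its "body", one argument or row to a line. play_rows: Moves the arm, as the interface text tells. Its arguments: {"type":"object","properties":{"increments":{"type":"string"},"hand":{"type":"number"},"squeeze":{"type":"number"}},"required":["increments"]}

```bash
mkdir -p pics; python3 - <<'E'
from workcell import get_obs,camera,manip
import cv2,pickle
o=get_obs();print(o);print(manip.finger_overhang)
for n in["scene","side","wrist"]:
    c=camera(n);cv2.imwrite(f"pics/{n}0.png",c["img"]);pickle.dump(c,open(f"{n}0.pkl","wb"))
    print(n,{k:v for k,v in c.items() if k!="img"})
print(get_obs()["clock"])
E
```

```text
{'clock': 0.0, 'joint_pos': array([-0.02263443,  0.33286862, -0.06469775,  1.46090535,  0.02159309,
        1.34991567, -0.08850132]), 'joint_velocities': array([-0.00099816, -0.00071221, -0.00014051,  0.00036029,  0.0007122 ,
        0.00037242, -0.00044346]), 'tau': array([ 4.98105128e-04, -6.25449800e+01,  4.97091911e-02, -3.91610491e+01,
        1.63588714e-02,  9.83294769e-03, -6.01235030e-06]), 'position': array([6.24645996e-01, 1.79649787e-05, 2.38535128e-01]), 'ee_rot': array([-3.83033040e-05,  7.07601787e-01, -3.16158292e-06,  7.06611428e-01]), 'ft_force': array([ 0.2970624 , -0.72125674, -0.75459542]), 'torque': array([-0.01761779, -0.02307104,  0.00883066]), 'grip_width': 0.9986413864657405}
0.008
scene {'fov_y': 53.69411418869781, 'cx': 321.3278225391334, 'cy': 196.7319106731637, 'distortion': array([0.03281178, 0.        , 0.        , 0.        , 0.        ]), 'R': array([[ 0.71016463, -0.70398391, -0.00853567],
       [-0.51101912, -0.50709034, -0.69405969],
       [ 0.4842785 ,  0.49725853, -0.71986686]]), 't': array([-0.41234294,  0.2499236 ,  0.90486989])}
side {'fov
[... 198 characters left out ...]
678843],
       [ 0.01225404, -0.39970324, -0.91656269],
       [ 0.03893433,  0.91612712, -0.39899276]]), 't': array([-0.52648874,  0.0076654 ,  1.21195377])}
wrist {'fov_y': 67.38983964455637, 'cx': 322.65383279724085, 'cy': 194.4321537001311, 'distortion': array([-0.05096342,  0.        ,  0.        ,  0.        ,  0.        ]), 'tool_from_camera': array([[-1.07719366e-04, -2.82922441e-01,  9.59142784e-01,
        -1.33764504e-01],
       [ 3.09397747e-04, -9.59142753e-01, -2.82922397e-01,
         7.32768884e-02],
       [ 9.99999946e-01,  2.66280396e-04,  1.90853815e-04,
        -1.17241075e-05],
       [ 0.00000000e+00,  0.00000000e+00,  0.00000000e+00,
         1.00000000e+00]])}
0.15
```

View pics/scene0.png

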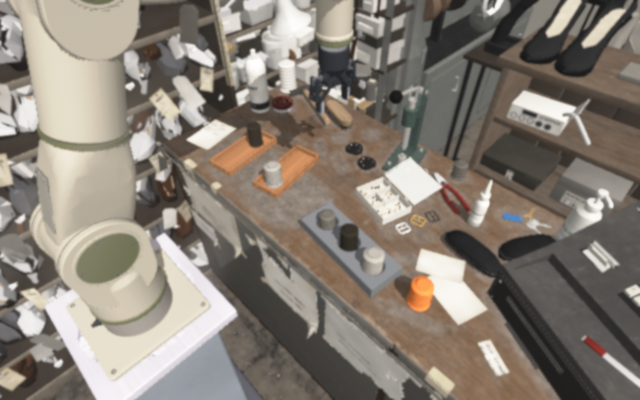

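View pics/side0.png

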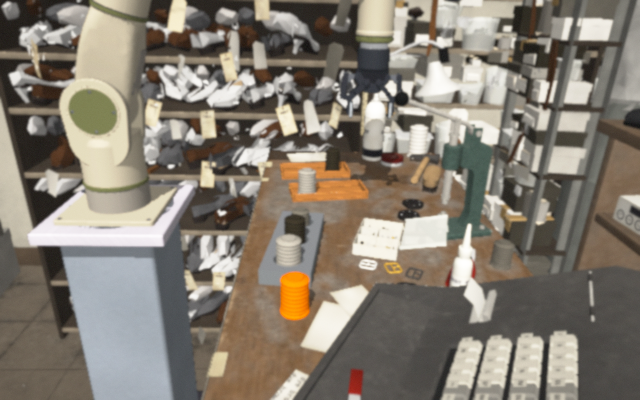

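View pics/wrist0.png

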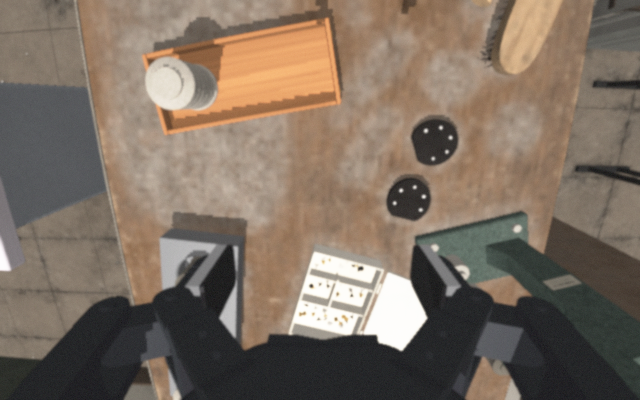

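```bash
cat > h.py <<'E'
import numpy as np,cv2,pickle
from scipy.spatial.transform import Rotation as Ro
def K(c):
    f=200/np.tan(np.radians(c["fov_y"])/2);return np.array([[f,0,c["cx"]],[0,f,c["cy"]],[0,0,1]])
def ext(c,o=None):
    if "R" in c:return c["R"],c["t"]
    T=np.eye(4);T[:3,:3]=Ro.from_quat(o["ee_rot"]).as_matrix();T[:3,3]=o["position"]
    M=np.linalg.inv(T@c["tool_from_camera"]);return M[:3,:3],M[:3,3]
def ray(c,uv,o=None):
    R,t=ext(c,o);p=cv2.undistortPoints(np.array([[uv]],float),K(c),c["distortion"])[0,0]
    d=R.T@np.array([p[0],p[1],1]);return -R.T@t,d/np.linalg.norm(d)
def onz(c,uv,z,o=None):
    a,d=ray(c,uv,o);return a+d*(z-a[2])/d[2]
def tri(rs):
    A=0;b=0
    for a,d in rs:
        P=np.eye(3)-np.outer(d,d);A=A+P;b=b+P@a
    X=np.linalg.solve(A,b);return X,[np.linalg.norm((np.eye(3)-np.outer(d,d))@(X-a)) for a,d in rs]
def proj(c,X,o=None):
    R,t=ext(c,o);return cv2.projectPoints(np.array(X,float).reshape(-1,1,3),cv2.Rodrigues(R)[0],t,K(c),c["distortion"])[0][:,0]
def load(n):return pickle.load(open(n+".pkl","rb"))
def crop(c,x,y,w,h,s,name):cv2.imwrite(name,cv2.resize(c["img"][y:y+h,x:x+w],None,fx=s,fy=s,interpolation=cv2.INTER_CUBIC))
E
python3 - <<'E'
from h import *
c=load("scene0");s=load("side0")
crop(c,295,195,130,110,5,"pics/a.png");crop(c,200,115,130,90,5,"pics/b.png");crop(s,250,140,130,150,4,"pics/c.png")
print("small",onz(c,(327,213),.063)," brown",onz(c,(348,229),.083)," grey",onz(c,(373,252),.078),"orange",onz(c,(421,281),.07))
print("bst",onz(c,(254,126),.08),"gst",onz(c,(272,165),.075))
E
```

```text
small [ 0.46194808 -0.14114416  0.063     ]  brown [ 0.44834679 -0.2255202   0.083     ]  grey [ 0.441855   -0.30955297  0.078     ] orange [ 0.46120194 -0.42985     0.07      ]
bst [0.54954905 0.26894086 0.08      ] gst [0.4738411  0.09081164 0.075     ]
```

View pics/a.png

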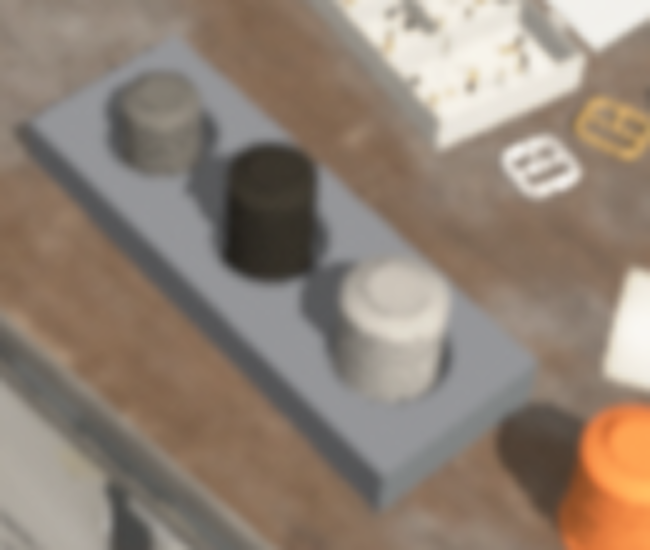

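View pics/b.png

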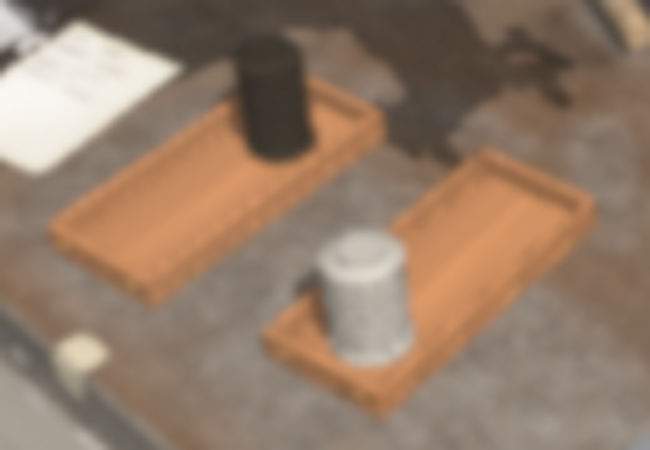

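View pics/c.png

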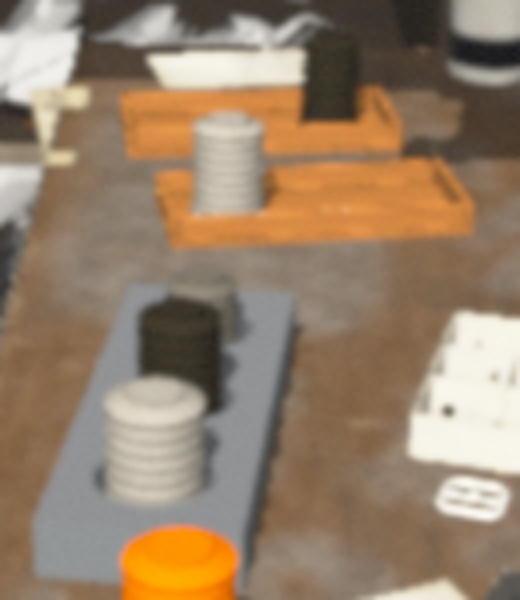

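Candidates (scene pixels). Grey-like: tray (373,260), grey_stock (273,174), free-standing grey (459,170), orange decoy (420,293), smallest (327,219). Brown-like: tray (349,237), brown_stock (255,140). The crop confirms my targets are the middle tray spool (brown) and the near-end tray spool (larger, light grey). I'll take a wrist look over the tray next.

{"method": "play_rows", "body": {
  "increments": "-0.008 -0.042 -0.022 0;-0.008 -0.042 -0.022 0;-0.008 -0.042 -0.022 0;-0.008 -0.042 -0.022 0;-0.008 -0.042 -0.022 0;-0.008 -0.042 -0.022 0;-0.008 -0.042 -0.022 0;-0.008 -0.042 -0.022 0;0 0 0 0;0 0 0 0"
}}

```text
clock: 1.15
position: [0.4404, -0.3472, 0.3015]
ee_rot: [-0.0, 0.709, 0.002, 0.705]
ft_force: [-0.4, -0.0, -0.2]
grip_width: 1.001
```

```bash
cat > look.py <<'E'
import sys,pickle,cv2
from workcell import get_obs,camera
n=sys.argv[1];o=get_obs();c=camera("wrist");c["obs"]=o
pickle.dump(c,open(n+".pkl","wb"));cv2.imwrite(f"pics/{n}.png",c["img"]);print(o["clock"],o["position"],o["ee_rot"],o["grip_width"],o["ft_force"])
E
python3 look.py w1
```

```text
1.15 [ 0.44039198 -0.34718284  0.30151283] [-3.13043306e-04  7.09363096e-01  1.57027637e-03  7.04841425e-01] 1.000722789589799 [-0.39989071 -0.03937752 -0.18023166]
```

View pics/w1.png

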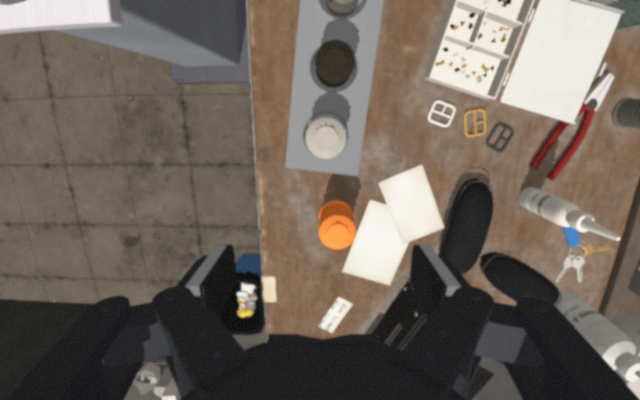

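```bash
python3 - <<'E'
from h import *
c=load("w1");crop(c,275,0,120,190,4,"pics/w1c.png")
E
```

```text
(no output)
```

View pics/w1c.png

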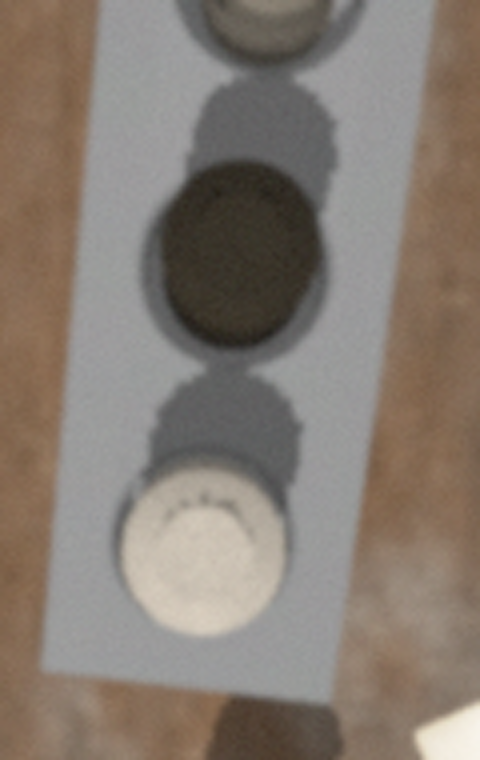

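```bash
python3 - <<'E'
from h import *
c=load("w1");o=c["obs"];sc=load("scene0");sd=load("side0")
b=onz(c,(335.3,59.7),.083,o);g=onz(c,(326,137.8),.078,o);print("brown",b,"grey",g,np.linalg.norm(b[:2]-g[:2]))
# diameters
print(np.linalg.norm(onz(c,(315.7,60),.083,o)-onz(c,(355,60),.083,o)),np.linalg.norm(onz(c,(305,138),.078,o)-onz(c,(347,138),.078,o)))
A=onz(c,(285.5,167.5),.032,o);B=onz(c,(358,175.5),.032,o);print("corners",A,B,np.linalg.norm(A-B))
u=(B-A)/np.linalg.norm(B-A);v=np.array([-u[1],u[0],0]);m=(A+B)/2;print("from tray: grey",m+v*.05,"brown",m+v*.136,"small",m+v*.222,"yaw",np.arctan2(u[1],u[0]))
print("tri brown",tri([ray(c,(335.3,59.7),o),ray(sc,(349,230.2))]),"grey",tri([ray(c,(326,137.8),o),ray(sc,(374.2,254.6)),]))
# grey rack from w0
w=load("wrist0");o0=dict(position=[.624646,0,.238535],ee_rot=[-3.83e-05,.7076018,-3.16e-06,.7066114])
P=[onz(w,p,.022,o0) for p in[(143,54),(329,17),(341,102),(166,133)]]
print(np.array(P).round(4),[np.linalg.norm(P[i]-P[i-1]).round(3) for i in range(4)],np.mean(P,0),onz(w,(175,82),.075,o0))
crop(w,120,0,240,150,3,"pics/w0c.png")
E
```

```text
brown [ 0.45249307 -0.22405711  0.083     ] grey [ 0.44285144 -0.30931489  0.078     ] 0.08580122808777467
0.04292622349904115 0.04951798786964828
corners [ 0.38791564 -0.35421096  0.032     ] [ 0.48743096 -0.36497957  0.032     ] 0.10009626577204726
from tray: grey [ 0.44305243 -0.30988545  0.032     ] brown [ 0.45230452 -0.22438458  0.032     ] small [ 0.46155662 -0.13888371  0.032     ] yaw -0.1077911332429863
tri brown (array([ 0.45335946, -0.22344347,  0.07264475]), [np.float64(0.001003351158191833), np.float64(0.0010033511581919034)]) grey (array([ 0.44364686, -0.31123282,  0.06782461]), [np.float64(0.0011769137435839923), np.float64(0.0011769137435841495)])
[[0.4265 0.131  0.022 ]
 [0.631  0.1648 0.022 ]
 [0.6449 0.078  0.022 ]
 [0.4415 0.0446 0.022 ]] [np.float64(0.088), np.float64(0.207), np.float64(0.088), np.float64(0.206)] [0.53600313 0.10458974 0.022     ] [0.48438633 0.09664546 0.075     ]
```

View pics/w0c.png

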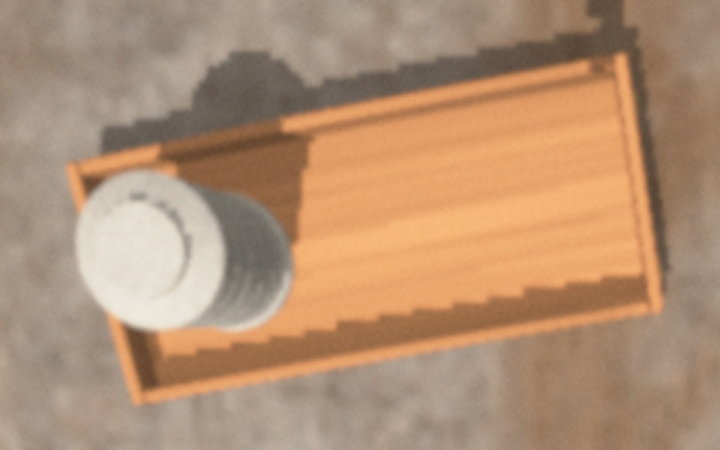

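{"method": "play_rows", "body": {
  "increments": "0.03 0.0095 0.001 0;0.03 0.0095 0.001 0;0.03 0.0095 0.001 0;0.03 0.0095 0.001 0;0.03 0 0 0;0 0 0 0;0 0 0 0",
  "hand": -1,
  "squeeze": 40
}}

```text
clock: 1.9
position: [0.4476, -0.3001, 0.1465]
ee_rot: [-0.004, 0.709, 0.006, 0.705]
ft_force: [-0.1, -0.0, 0.5]
grip_width: 0.997
```

{"method": "play_rows", "body": {
  "increments": "0.005 -0.009 -0.004 0;0 0 0 0;0 0 0 0;0.02 0 0 0;0.01 0 0 0;0 0 0 0"
}}

```text
clock: 2.5
position: [0.4465, -0.3122, 0.1168]
ee_rot: [-0.006, 0.706, 0.004, 0.708]
ft_force: [-0.3, 0.6, 0.8]
grip_width: 0.998
```

```bash
python3 look.py w2
```

```text
2.5 [ 0.44653308 -0.31224993  0.11676906] [-0.00570317  0.7061724   0.00396297  0.70800587] 0.998145471431671 [-0.26779144  0.58076133  0.76236925]
```

View pics/w2.png

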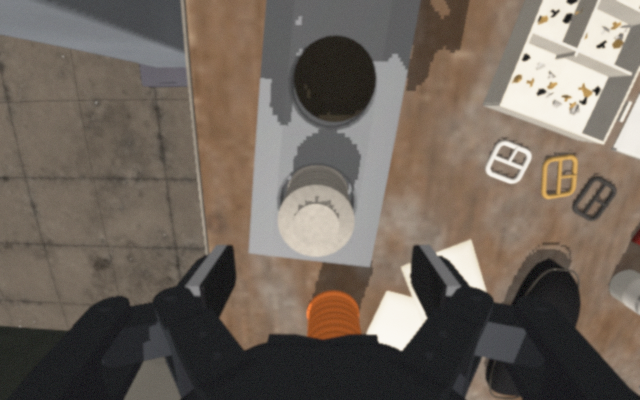

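```bash
python3 - <<'E'
from h import *
c=load("w2");o=c["obs"]
print(onz(c,(335,79),.083,o),onz(c,(316,219),.078,o))
E
```

```text
[ 0.451938   -0.22502459  0.083     ] [ 0.44249445 -0.30575458  0.078     ]
```

{"method": "play_rows", "body": {
  "increments": "0.02 0.003 -0.003 0;0.02 0 0 0;0.015 0 0 0;0.008 0 0 0;0 0 0 0;0 0 0 0"
}}

```text
clock: 3.15
position: [0.447, -0.3114, 0.0579]
ee_rot: [-0.007, 0.704, 0.003, 0.71]
ft_force: [0.8, -0.6, -0.5]
grip_width: 1.002
```

{"method": "play_rows", "body": {
  "increments": "0.006 0.004 -0.004 0;0.006 0 0 0;0 0 0 0;0 0 0 0"
}}

```text
clock: 3.55
position: [0.4438, -0.3078, 0.047]
ee_rot: [-0.007, 0.703, 0.002, 0.711]
ft_force: [1.2, 0.3, -0.3]
grip_width: 0.996
```

{"method": "play_rows", "body": {
  "increments": "0 0 0 0;0 0 0 0;0 0 0 0;0 0 0 0;0 0 0 0;0 0 0 0;0 0 0 0;0 0 0 0",
  "hand": 1,
  "squeeze": 40
}}

```text
clock: 4.35
position: [0.4442, -0.3082, 0.0477]
ee_rot: [-0.008, 0.702, 0.002, 0.712]
ft_force: [-0.4, 0.2, 1.1]
grip_width: 0.565
```

{"method": "play_rows", "body": {
  "increments": "-0.01 0 0 0;-0.02 0 0 0;-0.03 0 0 0;-0.03 0 0 0;-0.02 0 0 0;0 0 0 0;0 0 0 0"
}}

```text
clock: 5.05
position: [0.4417, -0.3068, 0.1641]
ee_rot: [-0.007, 0.703, 0.002, 0.711]
ft_force: [-1.1, 0.7, -1.8]
grip_width: 0.565
```

```bash
python3 look.py w3
```

```text
5.05 [ 0.44172364 -0.30682203  0.16411709] [-0.00726955  0.70277511  0.0018771   0.71137246] 0.5646182719898525 [-1.13691137  0.66472395 -1.81395569]
```

View pics/w3.png

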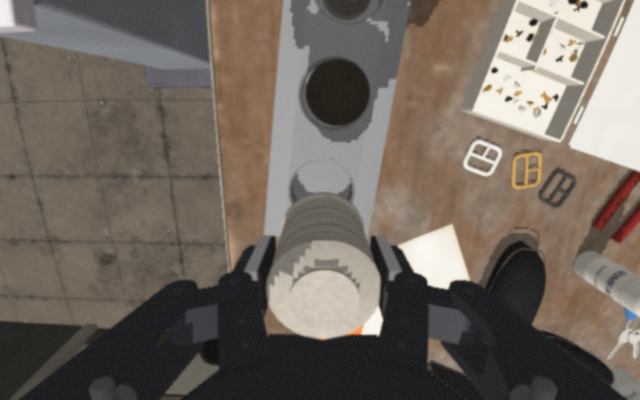

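{"method": "play_rows", "body": {
  "increments": "0 0.015 0.005 0;0 0.03 0.01 0;0 0.035 0.0125 0;0 0.035 0.0125 0;0 0.035 0.0125 0;0 0.035 0.0125 0;0 0.035 0.0125 0;0 0.035 0.0125 0;0 0.035 0.0125 0;0 0.035 0.0125 0;0 0.035 0.0125 0;0 0.025 0.01 0;0 0.015 0.005 0;0 0.005 0 0;0 0 0 0;0 0 0 0"
}}

```text
clock: 6.7
position: [0.5743, 0.1125, 0.1422]
ee_rot: [-0.005, 0.713, -0.0, 0.701]
ft_force: [0.6, -0.3, -1.5]
grip_width: 0.565
```

```bash
python3 look.py w4; python3 - <<'E'
from h import *
o=load("w4")["obs"];print(Ro.from_quat(o["ee_rot"]).as_matrix().round(4))
E
```

```text
6.7 [0.57432765 0.11251212 0.14221251] [-4.67446184e-03  7.13078075e-01 -1.93976642e-04  7.01069020e-01] 0.565108394879813 [ 0.63811798 -0.31476573 -1.51220753]
[[-0.017  -0.0064  0.9998]
 [-0.0069  1.      0.0063]
 [-0.9998 -0.0068 -0.017 ]]
```

View pics/w4.png

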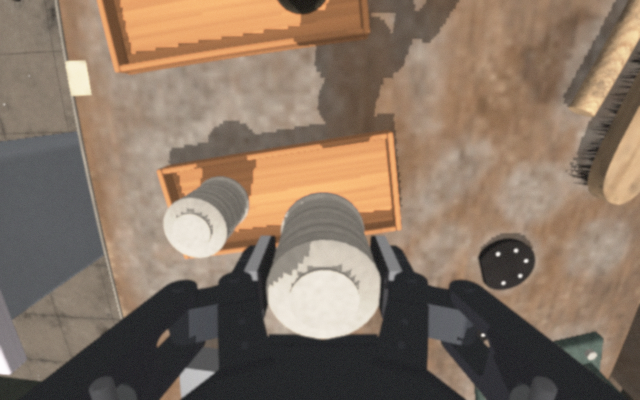

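```bash
python3 - <<'E'
from h import *
c=load("w4");o=c["obs"]
P=[onz(c,p,.022,o) for p in[(158,171),(392,132),(402,231),(119,72),(369,35)]];print(np.array(P).round(4))
print(np.linalg.norm(P[0]-P[1]),np.linalg.norm(P[1]-P[2]),np.linalg.norm(P[3]-P[4]))
m=(P[0]+P[2])/2;print("grey centre",m, np.arctan2(*(P[1]-P[0])[1::-1]))
u=(P[4]-P[3])/np.linalg.norm(P[4]-P[3]);v=np.array([-u[1],u[0],0]);m=(P[3]+P[4])/2+.045*v;print("brown centre",m,"free",m-.055*u,np.arctan2(u[1],u[0]), "stock",m+.055*u)
E
```

```text
[[0.4265 0.13   0.022 ]
 [0.6297 0.1649 0.022 ]
 [0.6453 0.0759 0.022 ]
 [0.4047 0.2129 0.022 ]
 [0.6072 0.2386 0.022 ]]
0.20614649033028423 0.09042434471791053 0.2040900065069423
grey centre [0.53590569 0.10293029 0.022     ] 0.17032792687086423
brown centre [0.50028319 0.27041531 0.022     ] free [0.44572122 0.26348773 0.022     ] 0.12629151174857248 stock [0.55484516 0.2773429  0.022     ]
```

{"method": "play_rows", "body": {
  "increments": "0.01 0.001 0.017 0;0.02 0 0 0;0.02 0 0 0;0.015 0 0 0;0.01 0 0 0;0 0 0 0;0 0 0 0"
}}

```text
clock: 7.45
position: [0.5918, 0.1039, 0.0667]
ee_rot: [-0.002, 0.712, -0.005, 0.703]
ft_force: [-0.6, -0.6, -0.9]
grip_width: 0.564
```

{"method": "play_rows", "body": {
  "increments": "0.008 0.01 0 0;0.006 0 0 0;0 0 0 0;0 0 0 0"
}}

```text
clock: 7.85
position: [0.5927, 0.1156, 0.0534]
ee_rot: [-0.002, 0.711, -0.004, 0.704]
ft_force: [-0.7, -0.5, -0.9]
grip_width: 0.563
```

{"method": "play_rows", "body": {
  "increments": "0.004 -0.001 -0.001 0;0.003 0 0 0;0 0 0 0;0 0 0 0"
}}

```text
clock: 8.25
position: [0.5918, 0.1142, 0.0462]
ee_rot: [-0.002, 0.71, -0.005, 0.704]
ft_force: [-0.0, -0.2, -0.8]
grip_width: 0.569
```

{"method": "play_rows", "body": {
  "increments": "0.002 0 0 0;0 0 0 0;0 0 0 0"
}}

```text
clock: 8.55
position: [0.5924, 0.1142, 0.0453]
ee_rot: [-0.001, 0.71, -0.005, 0.704]
ft_force: [0.0, 0.7, -0.6]
grip_width: 0.565
```

{"method": "play_rows", "body": {
  "increments": "0 0 0 0;0 0 0 0;0 0 0 0;0 0 0 0;0 0 0 0;0 0 0 0;0 0 0 0",
  "hand": -1
}}

```text
clock: 9.25
position: [0.5926, 0.1142, 0.0453]
ee_rot: [-0.001, 0.71, -0.005, 0.704]
ft_force: [0.9, 0.6, -0.6]
grip_width: 1.002
```

{"method": "play_rows", "body": {
  "increments": "-0.015 0 0 0;-0.03 0 0 0;-0.04 0 0 0;-0.04 0 0 0;-0.03 0 -0.01 0;-0.01 -0.01 -0.03 0;0 -0.01 -0.03 0;0 0 -0.01 0;0 0 0 0;0 0 0 0"
}}

```text
clock: 10.25
position: [0.5123, 0.0964, 0.228]
ee_rot: [-0.001, 0.707, -0.003, 0.707]
ft_force: [0.3, 0.1, -1.1]
grip_width: 0.995
```

```bash
python3 look.py w5
```

```text
10.25 [0.51227547 0.09641735 0.22799769] [-0.00096062  0.70699747 -0.00344958  0.70720701] 0.9950778743086824 [ 0.31406262  0.13723009 -1.13661137]
```

View pics/w5.png

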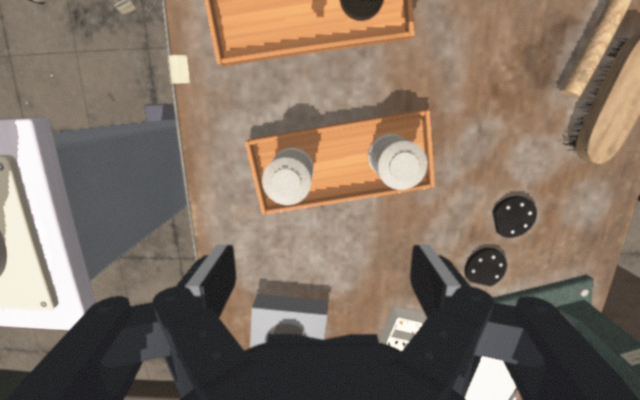

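The placed grey spool stands at (402,163) in the free half, and grey_stock is at (288,178), undisturbed. Now the brown spool.

{"method": "play_rows", "body": {
  "increments": "0 -0.015 -0.003 0;0 -0.03 -0.006 0;0 -0.035 -0.007 0;0 -0.035 -0.007 0;0 -0.035 -0.007 0;0.01 -0.035 -0.007 0;0.015 -0.035 -0.007 0;0.015 -0.035 -0.007 0;0.015 -0.03 -0.005 0;0.01 -0.02 -0.003 0;0 -0.01 0 0;0 0 0 0;0 0 0 0"
}}

```text
clock: 11.6
position: [0.4489, -0.2404, 0.1587]
ee_rot: [0.0, 0.71, -0.005, 0.704]
ft_force: [0.2, 0.8, -0.2]
grip_width: 1.002
```

```bash
python3 look.py w6
```

```text
11.6 [ 0.44886947 -0.2403784   0.15868297] [ 4.87596380e-05  7.10141518e-01 -4.62305781e-03  7.04043784e-01] 1.0022101429938735 [ 0.22883306  0.77917502 -0.18924679]
```

View pics/w6.png

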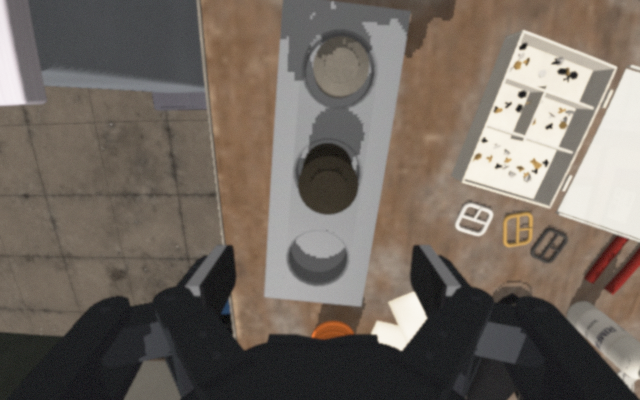

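```bash
python3 - <<'E'
from h import *
c=load("w6");o=c["obs"];crop(c,270,120,120,180,4,"pics/w6c.png")
print("brown",onz(c,(328,184),.083,o),onz(c,(298,184),.083,o),onz(c,(358,184),.083,o));print(Ro.from_quat(o["ee_rot"]).as_matrix()[:,0])
E
```

```text
brown [ 0.45221968 -0.22151368  0.083     ] [ 0.43059205 -0.22142309  0.083     ] [ 0.47382103 -0.22159623  0.083     ]
[-0.0086447  -0.00644042 -0.99994189]
```

View pics/w6c.png

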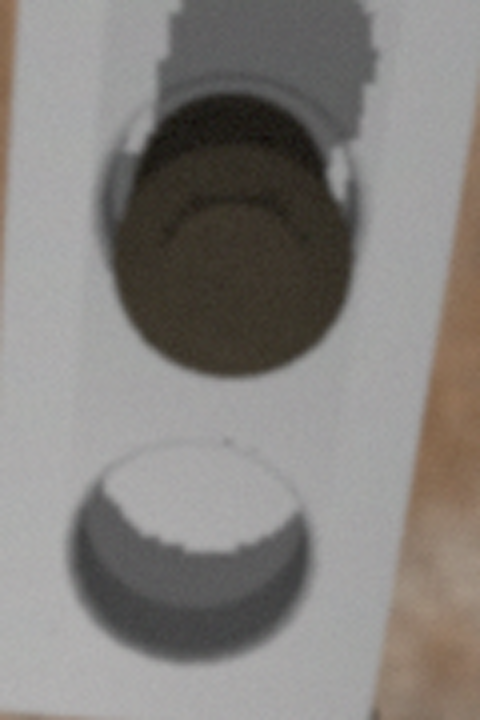

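{"method": "play_rows", "body": {
  "increments": "0.005 0.016 0.004 0;0.015 0 0 0;0.015 0 0 0;0.01 0 0 0;0 0 0 0;0 0 0 0"
}}

```text
clock: 12.25
position: [0.4575, -0.218, 0.116]
ee_rot: [-0.004, 0.708, -0.001, 0.706]
ft_force: [-0.3, -0.3, 0.3]
grip_width: 0.996
```

{"method": "play_rows", "body": {
  "increments": "0.01 -0.005 -0.005 0;0.015 0 0 0;0.015 0 0 0;0.01 0 0 0;0 0 0 0;0 0 0 0"
}}

```text
clock: 12.85
position: [0.4524, -0.2258, 0.0655]
ee_rot: [-0.004, 0.706, -0.002, 0.708]
ft_force: [-0.3, 1.1, -0.2]
grip_width: 1.002
```

{"method": "play_rows", "body": {
  "increments": "0.007 0.002 0 0;0.006 0 0 0;0 0 0 0;0 0 0 0"
}}

```text
clock: 13.25
position: [0.4533, -0.2241, 0.0527]
ee_rot: [-0.004, 0.706, -0.002, 0.708]
ft_force: [0.4, 0.2, 0.2]
grip_width: 0.999
```

{"method": "play_rows", "body": {
  "increments": "0 0 0 0;0 0 0 0;0 0 0 0;0 0 0 0;0 0 0 0;0 0 0 0;0 0 0 0;0 0 0 0",
  "hand": 1,
  "squeeze": 40
}}

```text
clock: 14.05
position: [0.4537, -0.2243, 0.0535]
ee_rot: [-0.004, 0.705, -0.002, 0.709]
ft_force: [-0.4, 0.7, 0.6]
grip_width: 0.521
```

{"method": "play_rows", "body": {
  "increments": "-0.01 0 0 0;-0.02 0 0 0;-0.03 0 0 0;-0.03 0 0 0;-0.03 0 0 0;-0.01 0 0 0;0 0 0 0;0 0 0 0"
}}

```text
clock: 14.85
position: [0.4515, -0.2226, 0.19]
ee_rot: [-0.004, 0.706, -0.002, 0.708]
ft_force: [0.7, 0.1, -1.0]
grip_width: 0.522
```

{"method": "play_rows", "body": {
  "increments": "0 0.015 0 0;0 0.03 0 0;0 0.035 0 0;0 0.035 0 0;0 0.035 0 0;0 0.035 0 0;0 0.035 0 0;0 0.035 0 0;0 0.035 0 0;0 0.035 0 0;0 0.02 0 0;0 0.01 0 0;0 0 0 0;0 0 0 0"
}}

```text
clock: 16.25
position: [0.44, 0.1431, 0.1663]
ee_rot: [-0.004, 0.717, -0.004, 0.697]
ft_force: [0.7, -0.5, -1.0]
grip_width: 0.525
```

```bash
python3 look.py w7
```

```text
16.25 [0.4399657  0.14307079 0.1662551 ] [-0.00356431  0.71713025 -0.00415466  0.69691767] 0.5246947374022056 [ 0.74699329 -0.45922949 -0.96880287]
```

View pics/w7.png

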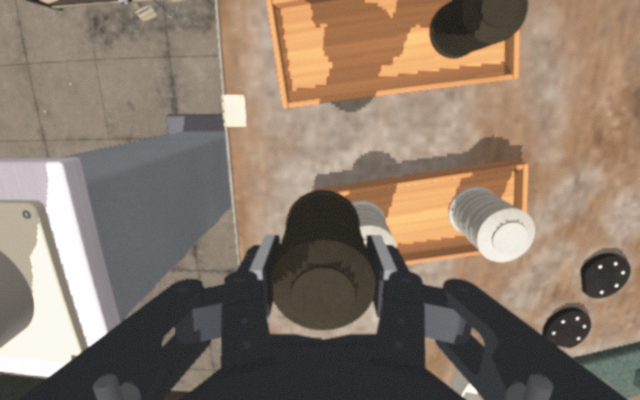

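```bash
python3 - <<'E'
from h import *
c=load("w7");o=c["obs"];crop(c,260,0,280,120,2.8,"pics/w7c.png")
w=load("w5")
for c,a,b in((c,(285,108),(518,78)),(w,(218,63),(414,36))):
    o=c["obs"];A=onz(c,a,.022,o);B=onz(c,b,.022,o);u=(B-A)/np.linalg.norm(B-A);v=np.array([-u[1],u[0],0]);m=(A+B)/2+.045*v
    print(A,B,np.linalg.norm(A-B),"c",m,"free",m-.055*u,"stock",m+.055*u,np.arctan2(u[1],u[0]))
c=load("w7");o=c["obs"]
print("stock floor",onz(c,(455,40),.005,o));print(Ro.from_quat(o["ee_rot"]).as_matrix()[:,0])
E
```

```text
[0.40221246 0.21342757 0.022     ] [0.60662944 0.24045683 0.022     ] 0.2061962233580643 c [0.49852212 0.2715539  0.022     ] free [0.44399671 0.26434422 0.022     ] stock [0.55304753 0.27876358 0.022     ] 0.1314635006282387
[0.40193376 0.21388781 0.022     ] [0.60755857 0.23942258 0.022     ] 0.2072042142775057 c [0.4992006  0.27131219 0.022     ] free [0.44461983 0.26453427 0.022     ] stock [0.55378136 0.2780901  0.022     ] 0.1235488622379071
stock floor [0.55402351 0.27306091 0.005     ]
[-0.02858612 -0.01090306 -0.99953187]
```

View pics/w7c.png

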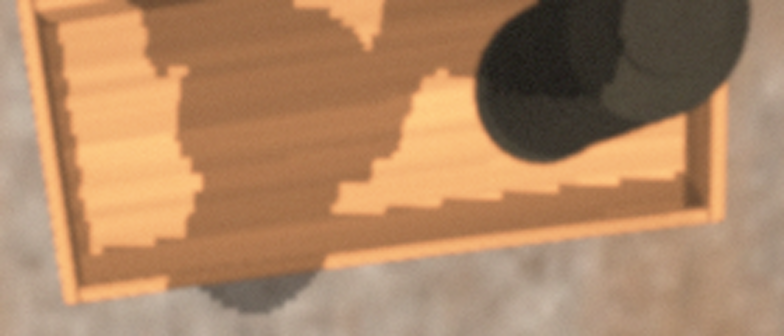

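{"method": "play_rows", "body": {
  "increments": "0 0.015 0.002 0;0 0.03 0.002 0;0 0.03 0.002 0;0 0.025 0.002 0;0 0.01 0 0;0 0 0 0;0 0 0 0;0.01 0 0 0;0.015 0 0 0;0.01 0 0 0;0 0 0 0;0 0 0 0"
}}

```text
clock: 17.5
position: [0.4518, 0.2384, 0.1261]
ee_rot: [0.003, 0.717, -0.015, 0.697]
ft_force: [-0.5, -0.1, -0.3]
grip_width: 0.517
```

{"method": "play_rows", "body": {
  "increments": "0 0.015 -0.003 0;0 0.011 -0.002 0;0.01 0 0 0;0.015 0 0 0;0.01 0 0 0;0 0 0 0;0 0 0 0"
}}

```text
clock: 18.2
position: [0.4475, 0.2633, 0.0897]
ee_rot: [0.003, 0.716, -0.015, 0.698]
ft_force: [0.4, -0.2, -1.5]
grip_width: 0.524
```

{"method": "play_rows", "body": {
  "increments": "0.01 0.001 -0.002 0;0.01 0 0 0;0.008 0 0 0;0.004 0 0 0;0 0 0 0;0 0 0 0"
}}

```text
clock: 18.8
position: [0.4448, 0.2636, 0.0554]
ee_rot: [0.003, 0.716, -0.015, 0.698]
ft_force: [-0.5, -0.1, -0.6]
grip_width: 0.524
```

{"method": "play_rows", "body": {
  "increments": "0.003 0 0 0;0.002 0 0 0;0 0 0 0;0 0 0 0"
}}

```text
clock: 19.2
position: [0.4453, 0.2639, 0.0511]
ee_rot: [0.004, 0.716, -0.015, 0.698]
ft_force: [-0.4, -0.0, -1.0]
grip_width: 0.515
```

{"method": "play_rows", "body": {
  "increments": "0 0 0 0;0 0 0 0;0 0 0 0;0 0 0 0;0 0 0 0;0 0 0 0;0 0 0 0",
  "hand": -1
}}

```text
clock: 19.9
position: [0.4458, 0.2641, 0.0515]
ee_rot: [0.004, 0.715, -0.015, 0.699]
ft_force: [0.5, 0.3, 0.2]
grip_width: 1.003
```

{"method": "play_rows", "body": {
  "increments": "-0.015 0 0 0;-0.03 0 0 0;-0.04 0 0 0;-0.04 0 0 0;-0.03 0 0 0;0 -0.015 0.005 0;0 -0.03 0.01 0;0 -0.03 0.01 0;0 -0.03 0.01 0;0 -0.01 0 0;0 0 0 0;0 0 0 0"
}}

```text
clock: 21.1
position: [0.4815, 0.1484, 0.2144]
ee_rot: [0.003, 0.715, -0.013, 0.699]
ft_force: [-0.3, 0.5, 0.3]
grip_width: 0.999
```

```bash
python3 look.py w8; python3 - <<'E'
from workcell import camera
import cv2,pickle
for n in("scene","side"):
    c=camera(n);pickle.dump(c,open(n+"8.pkl","wb"))
    x,y,w,h=(195,110,230,190) if n=="scene" else (250,140,130,150)
    cv2.imwrite(f"pics/{n}8.png",cv2.resize(c["img"][y:y+h,x:x+w],None,fx=3,fy=3,interpolation=cv2.INTER_CUBIC))
E
```

```text
21.1 [0.48153099 0.14839323 0.21438476] [ 0.0027459   0.71521931 -0.01334918  0.6987672 ] 0.9991008150191513 [-0.32383683  0.50768498  0.31083991]
```

View pics/w8.png

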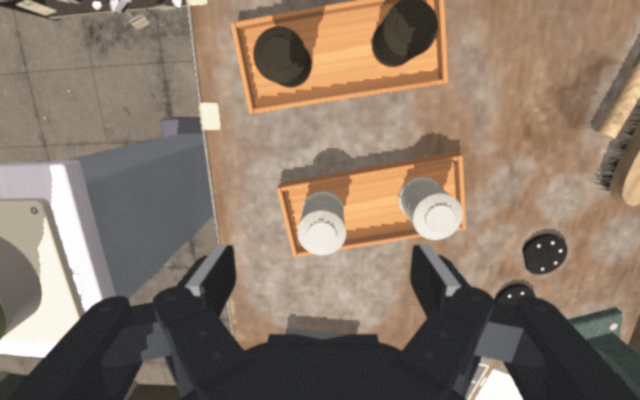

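View pics/scene8.png

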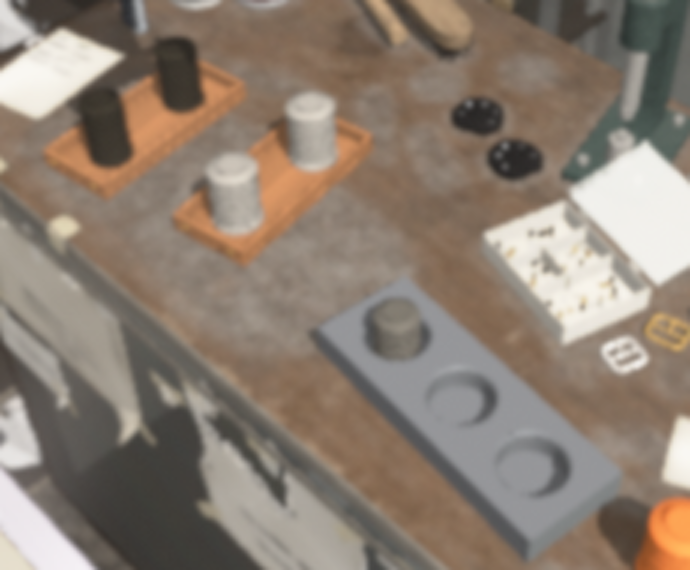

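View pics/side8.png

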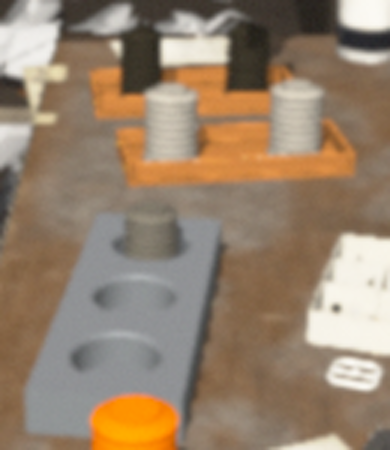

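```bash
python3 - <<'E'
from h import *
from workcell import workorder
c=load("w8");o=c["obs"]
for n,p,z,m,y in(("brown",(279,50),.08,(.4988,.2714),.128),("grey",(440,216),.075,(.536,.104),.167)):
    d=onz(c,p,z,o)[:2]-m;print(n,(np.array([[np.cos(y),np.sin(y)],[-np.sin(y),np.cos(y)]])@d).round(4))
workorder.hand_in()
E
```

```text
brown [-0.0539  0.0011]
grey [0.0567 0.0019]
the job is handed in; nothing more can be done
```

I moved the light grey spool from the tray's end pocket to the free half of the grey rack, and the dark brown spool from the middle pocket to the free half of the brown rack. I then backed the open gripper clear and handed the job in at about 21 s of the 58 s allowed.

- **Placement:** My last measurement puts the brown spool at (-54, +1) mm in its rack frame and the grey spool at (+57, +2) mm. Both are well inside the limits and agree with the release positions.
- **Upright and undisturbed:** In the final wrist, scene and side pictures both spools stand upright, the two stock spools look untouched and the smallest spool is still in its pocket. I judged tilt and shift by eye and did not measure them.
- **Forces:** The largest wrist force component at the end of any move was about 2 N.
- **Disagreements:** My first position fix for the grey spool (before the grasp) differed by about 4 mm in y from a closer look, so I split the difference. The gripper closed to about 48 mm on the 52 mm grey spool and about 44 mm on the 48 mm brown one; both held without slipping.
- **Tool tilt:** The tool tilted by about 1–2 degrees during the carries, and I left that uncorrected.

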